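Try the return springs of a tilt stage

TASK

Try the springs of the small cuvette tilt stage. With the fingertips, press the round pad on its left near corner down until the pointer lines up with the left marker tab on the scale, keep it there for a moment without going past the tab, and let the plate spring back level; then do the same with the right pad and the right tab. Only press: do not touch the pointer, shift the tabs, or disturb or pick up anything standing around.

Things in the scene. Friction and masses are not known exactly. Their poses are not given: they have to be found in the camera images.
- tilt_stage: Fixed tilt stage: aluminium foot plate 190 x 180 x 12 mm under a sprung plate 150 mm wide, 118 deep, 8 thick (fixed cuvette at its middle, top 113 mm up), with an upright white scale board 120 mm wide along its far edge, top 185 mm up. Origin on the worktop under the middle; x points to the board, y to the stage's left. The plate's pivot axis runs along x, 55 mm up. Turned up to 0.35 rad.
- tilt_plate (a joint): Tilt of the sprung plate, rad: 0 level, positive with its left side down, negative with its right side down, stops at +-0.34. A spring (1.8 N m per rad: 4 to 8 N on a pad to reach a tab) brings it back level when released. The pointer is fixed to the plate and leans to the side that is pressed.
- pad_left: Round black rubber press pad, 34 mm across (28 mm flat top), 6 mm high, on the plate's near left corner. Origin: centre of its top face, 42 mm nearer than the stage's origin, 60 mm to the left and 71 mm above the worktop when level; it moves with the plate, about 0.6 mm down per 0.01 rad.
- pad_right: The same pad on the near right corner, 60 mm to the right of the stage's middle; origin at the centre of its top face.
- pointer: Thin dark upright pointer needle, 4 mm thick, at the middle of the plate's far edge in front of the scale board (76 mm beyond the stage's origin). Its origin is on the pivot axis. Not to be touched.
- pointer_tip (a point): Tip of the pointer, 120 mm above the pivot axis. Along the stage's y it stands 0.120 x sin(tilt) m to the left of the scale's middle.
- mark_left_line (a point): White line on the left marker tab, a dark metal tab 10 mm wide, 16 high, clipped over the scale board's top edge left of its middle. The point is at mid width on its front face; its y axis is the stage's y. The pointer is at the tab when its tip is within 5 mm of this line along y. The pointer passes in front of the tab without touching it.
- mark_right_line (a point): The same for the right marker tab, right of the scale's middle.
- mark_left (a joint): Distance of the left tab's line from the middle (zero) of the scale, m, growing to the left; 0.015 to 0.030. Stays where it is unless pushed.
- mark_right (a joint): Distance of the right tab's line from the middle of the scale, m, growing to the right; 0.015 to 0.030, set independently of the left.
- vial_a: Bystander: a screw-cap glass vial, 27 mm across, 72 mm tall, standing left of the stage; origin at the centre of its underside.
- beaker_50: Bystander: a small glass beaker, 46 mm across, 58 mm tall, right of the stage; origin at the centre of its underside.
- clamp_spare_b: Bystander: a stainless ring clamp with wing nut, 56 x 79 x 17 mm, lying in front of the stage; origin at the centre of its underside.

How it is judged:
By the outcome, as a careful person would: the job done as asked, in the order asked, and still so for the second after the job is handed in, with the robot touching nothing.
It also fails if it takes over 46 s, if anything falls off the work surface, if the arm or the gripper's body presses on something with over 40 N, if the wrist force passes 120 N, or if a joint passes its speed limit or range.

ROBOT

A 7-joint arm with a two-finger parallel gripper is mounted at the origin on a cart in front of the work surface, level with it; the furniture and walls round the work are solid. World frame = base frame: x ahead of the robot, y to its left, z up, the work surface at z = 0. Lengths are in m, angles in rad, forces in N, time in s.
With the tool pointing down it reaches from about 0.425 to 0.975 m from the base axis. Payload 16.7 kg.
Tool frame: the origin (TCP) lies at the very end of the fingers, on their centre line; the grasp point (between the pads) lies 19 mm behind it; z points along the fingers, y is the line along which they close (so a half turn about z gives the same grasp; the last joint's range is limited). The gripper opens to 85 mm and grips with 20 to 120 N. Pads are 22 mm wide; open, the fingers measure 114 mm over their backs; the gripper's body (76 mm by 85 mm) begins 54 mm behind the grasp point. The pads swing forward as they close: fully open they stand 13 mm farther back than shut.
Start: joints at [-1.389, 0.426, 0.074, 1.606, -0.034, 1.111, -0.067], TCP at [0.22, 0.638, 0.231] pointing down, gripper open.
Joint ranges: [-2.85, 2.85], [-0.5, 2.14], [-1.23, 1.37], [0.21, 2.46], [-1.02, 4.16], [0.16, 2.05], [-2.73, 2.73]. Speed limits (rad/s): [1.89, 1.89, 2.39, 2.39, 3.01, 3.01, 3.01].

INTERFACE

Orientations are given as a unit quaternion [x, y, z, w].
In Python, from cell import env, eyes gives the robot as it stands.
- The arm moves only by the shell command python3 -m handwheel 'ROWS' [FORCE]. ROWS is JSON, a list that holds one entry, the list of rows, each a list of 7 numbers: the turn, a rotation vector about the tool's x, y, z in units of 8 degrees (1.0 is 8 degrees), then the shift along the tool's x, y, z in units of 60 mm (1.0 is 60 mm), then the gripper command: -1 is fully open, 1 is shut, values between are in proportion. A call has 1 to 10 rows; each row shifts and turns the commanded pose from where the row before left it, along the tool's axes as they then stand; what a row does not reach is not made up. A row lasts 1/8 s, in which the tool goes at most 62.5 mm and 10.7 degrees, less where a joint would pass 70% of its speed; a pose out of reach is approached as far as the arm can. A call is refused whole if a number of a shift passes 1 or a number of a turn 1, either way. A call with a gripper value outside its range is refused whole. The fingers move at their own pace and stop on an object; FORCE is the grip in N (left out, the last holds). Time passes only in rows, so rows that do not move let the fingers close. It gives the time, the measured TCP pose, the force, the opening and the grip force at its end, in the units of the state.
- env.observe(): the state, without advancing time (a new reading comes with each control period).
- eyes.get_image(name): name is "scene" or "top"; returns a dict with "pixels" (480x640x3 uint8, red, green, blue), "fx", "fy", "cx", "cy" (pixels), "pose" (4x4, takes a point from camera to world coordinates). Camera axes: x right, y down, z forward; pixel columns grow to the right and rows downward; lengths in m; the calibration is good to about 2 mm. A picture is of the moment at which its call begins. There is no depth.
- env.finish_job(): hands the job in; it is judged then, once.
The state is a dict: "t": time; "qpos": joint angles; "qd": joint speeds; "joint_torque": joint torques, N m; "tool_pos": TCP position; "eef_rot": TCP orientation; "contact_force": force on the tool from outside, world axes, zero at the start; "torque": the same for the moment, N m; "grip_width": finger opening in m; "grasp_force": force on a finger pad.
Only numpy, scipy, OpenCV 4.12 (cv2) and the standard library are available. Lean on these libraries where they do the work, as an engineer would, in place of code of your own. Each camera call takes 0.05 s, during which the arm holds its last target. There are 200 camera calls.

## Working session

There is one attempt and no reset: what is moved stays moved. The work goes in short steps, Python scripts to look and compute and a shell command to move; the robot and the scene stay as the last step left them, time stands still between calls to the robot, and variables do not carry over. Pictures are saved under pics/ and viewed, at most 10 in all, crops included, and the job is handed in when it is done.

```bash
ls; mkdir -p pics; python3 - <<'E'
from cell import env, eyes
import cv2, numpy as np
for n in("scene","top"):
    d=eyes.get_image(n); cv2.imwrite(f"pics/{n}0.png",d["pixels"][:,:,::-1])
    print(n,d["fx"],d["fy"],d["cx"],d["cy"]);print(np.round(d["pose"],3).tolist())
o=env.observe();print({k:np.round(v,3).tolist() for k,v in o.items()})
E
```

```text
pics
scene 596.435071979762 596.435071979762 328.3124284709802 239.63982806431628
[[0.831, -0.413, 0.373, 0.118], [-0.557, -0.612, 0.562, -0.614], [-0.004, -0.675, -0.738, 0.946], [0.0, 0.0, 0.0, 1.0]]
top 524.2408463265642 524.2408463265642 326.72806025798025 243.44713861065068
[[-0.0, -0.984, 0.177, 0.375], [-0.999, -0.008, -0.046, 0.032], [0.047, -0.177, -0.983, 0.981], [0.0, 0.0, 0.0, 1.0]]
{'t': 0.1, 'qpos': [-1.388, 0.427, 0.074, 1.607, -0.034, 1.111, -0.067], 'qd': [0.001, -0.001, -0.0, 0.0, 0.0, 0.001, 0.001], 'joint_torque': [0.01, -95.154, 3.773, -46.44, 0.02, 0.007, -0.0], 'tool_pos': [0.22, 0.638, 0.231], 'eef_rot': [0.165, 0.986, -0.001, -0.0], 'contact_force': [-0.32, 0.091, -0.994], 'torque': [-0.016, -0.015, 0.049], 'grasp_force': 0.0, 'grip_width': 0.086}
```

View pics/scene0.png

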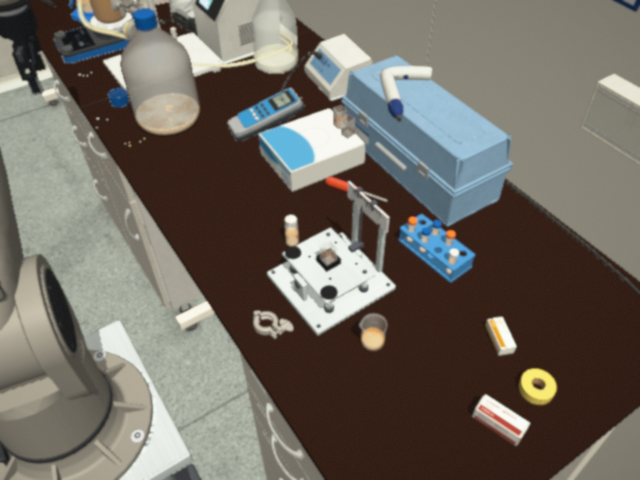

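View pics/top0.png

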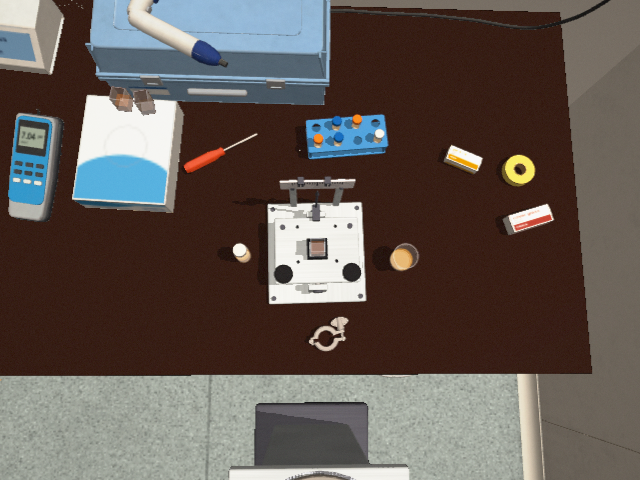

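The scene view shows the stage at about (330,275), with pads at (293,253) and (329,292). In the top view the pads are at (283,274) and (352,272), and the board is at (317,184). I'll zoom in on the board and measure the pads.

```bash
cat > h.py <<'E'
import numpy as np, cv2
from cell import env, eyes
def ray(d,u,v):
    P=np.array(d["pose"]); return P[:3,3],P[:3,:3]@np.array([(u-d["cx"])/d["fx"],(v-d["cy"])/d["fy"],1])
def onz(d,u,v,z):
    o,r=ray(d,u,v); return o+r*(z-o[2])/r[2]
def proj(d,p):
    P=np.array(d["pose"]); c=P[:3,:3].T@(np.array(p)-P[:3,3]); return d["fx"]*c[0]/c[2]+d["cx"],d["fy"]*c[1]/c[2]+d["cy"]
E
python3 - <<'E'
from h import *
d=eyes.get_image("top"); im=d["pixels"]
m=(im.max(2)<45).astype(np.uint8)
pts=[]
for (u,v) in((283,274),(352,272)):
    w=np.zeros_like(m); w[v-14:v+14,u-14:u+14]=m[v-14:v+14,u-14:u+14]
    n,l,s,c=cv2.connectedComponentsWithStats(w); i=1+np.argmax(s[1:,4]); print(s[i],c[i])
    p=onz(d,*c[i],.069); pts.append(p); print(p)
L,R=pts; y=(L-R);print("sep",np.linalg.norm(y)); y/=np.linalg.norm(y); x=np.array([y[1],-y[0],0]); o=(L+R)/2+.042*x; o[2]=0
print("yaw",np.arctan2(x[1],x[0]),"origin",o)
e=eyes.get_image("scene")
A=cv2.resize(im[165:225,265:370,::-1],None,fx=5,fy=5,interpolation=cv2.INTER_CUBIC)
B=cv2.resize(e["pixels"][175:275,335:400,::-1],None,fx=6,fy=6,interpolation=cv2.INTER_CUBIC)
C=np.zeros((600,800,3),np.uint8); C[:300,:525]=A
cv2.imwrite("pics/c1.png",C[:300,:525]); cv2.imwrite("pics/c2.png",B)
E
```

```text
[275 265  18  18 226] [283.17256637 273.55752212]
[0.48544252 0.06576598 0.069     ]
[343 263  18  18 218] [351.34862385 271.60091743]
[ 0.48953851 -0.05356781  0.069     ]
sep 0.11940406787516752
yaw 0.034310358261832805 origin [0.5294658  0.00753984 0.        ]
```

View pics/c1.png

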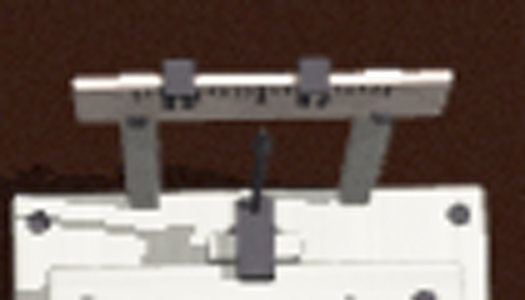

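View pics/c2.png

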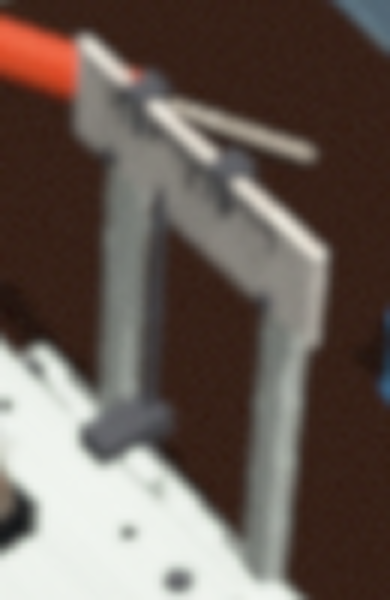

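The tabs read from the top crop: the board spans columns 73–452 with zero at 262. The left tab at 180 gives about 26 mm and the right tab at 314 about 16.4 mm. I'll check where the tall bottle stands before swinging across, and raise and align the tool first.

```bash
python3 - <<'E'
from h import *
e=eyes.get_image("scene")
print(onz(e,165,112,0.0),onz(e,145,15,.25),onz(e,240,50,0),onz(e,275,65,0))
E
python3 -m handwheel '[[[0,0,-1,0,0,-0.6,1],[0,0,-1,0,0,-0.6,1],[0,0,-0.65,0,0,-0.6,1],[0,0,0,0,0,-0.4,1]]]'
```

```text
[0.4913944  0.73529015 0.        ] [0.51183962 0.77504855 0.25      ] [0.80787623 0.9035991  0.        ] [0.85313489 0.77114477 0.        ]
t: 0.75
tool_pos: [0.2201, 0.6383, 0.3652]
eef_rot: [-0.02, 1.0, 0.001, 0.0]
contact_force: [-0.6, -0.8, 0.7]
grip_width: 0.0122
grasp_force: 0.0
```

```bash
python3 -m handwheel '[[[0,0,0,-0.3,-0.65,0,1],[0,0,0,-0.3,-0.65,0,1],[0,0,0,-0.3,-0.65,0,1],[0,0,0,-0.3,-0.65,0,1],[0,0,0,-0.3,-0.65,0,1],[0,0,0,-0.3,-0.65,0,1],[0,0,0,-0.3,-0.65,0,1],[0,0,0,-0.3,-0.65,0,1],[0,0,0,-0.3,-0.65,0,1],[0,0,0,-0.3,-0.65,0,1]]]'
python3 -m handwheel '[[[0,0,0,-0.25,-0.65,0,1],[0,0,0,-0.25,-0.65,0,1],[0,0,0,-0.25,-0.65,0,1],[0,0,0,-0.25,-0.65,0,1],[0,0,0,0,-0.5,0,1],[0,0,0,0,0,0,1]]]'
```

```text
t: 2.0
tool_pos: [0.4151, 0.2539, 0.3634]
eef_rot: [-0.019, 1.0, 0.0, 0.0]
contact_force: [0.2, 0.0, 1.1]
grip_width: 0.0002
grasp_force: 0.0
t: 2.75
tool_pos: [0.4818, 0.0695, 0.3635]
eef_rot: [-0.017, 1.0, 0.0, 0.0]
contact_force: [0.7, 0.8, -0.5]
grip_width: 0.0003
grasp_force: 0.0
```

```bash
python3 -m handwheel '[[[0,0,0,0,0,0.8,1],[0,0,0,0,0,0.8,1],[0,0,0,0,0,0.8,1],[0,0,0,0,0,0.8,1],[0,0,0,0,0,0.8,1],[0,0,0,0,0,0.4,1],[0,0,0,0,0,0.2,1],[0,0,0,0,0,0,1],[0,0,0,0,0,0,1]]]'
python3 - <<'E'
from h import *
a=eyes.get_image("top")["pixels"][150:310,220:430,::-1]; b=eyes.get_image("scene")["pixels"][170:340,250:430,::-1]
A=cv2.resize(a,(400,305)); B=cv2.resize(b,(400,378))
C=np.zeros((378,800,3),np.uint8); C[:305,:400]=A; C[:,400:]=B
cv2.imwrite("pics/d.png",C)
E
```

```text
t: 3.88
tool_pos: [0.4823, 0.0721, 0.0883]
eef_rot: [-0.019, 1.0, 0.0, 0.001]
contact_force: [-0.3, 0.8, -0.5]
grip_width: -0.0
grasp_force: 0.0
```

View pics/d.png

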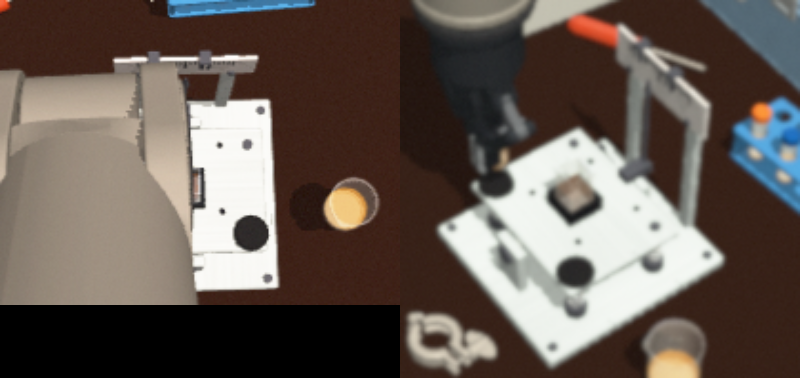

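The top view is blocked at the pointer, but the scene view shows the tip over the left pad and the right pad fully clear. I'll measure tilt from the rise of the free pad and check it against the pointer.

```bash
cat > tilt.py <<'E'
import sys, json, os
from h import *
from scipy.optimize import minimize_scalar
O=np.array([.5295,.0075,0]); yaw=.0343
X=np.array([np.cos(yaw),np.sin(yaw),0]); Y=np.array([-X[1],X[0],0]); Z=np.array([0,0,1.])
def pt(x,y,z,th): return O+X*x+Y*(y*np.cos(th)+z*np.sin(th))+Z*(.055+z*np.cos(th)-y*np.sin(th))
def cen(d,p):
    u,v=map(int,proj(d,p)); m=(d["pixels"].max(2)<50).astype(np.uint8); w=np.zeros_like(m); r=16
    w[v-r:v+r,u-r:u+r]=m[v-r:v+r,u-r:u+r]
    n,l,s,c=cv2.connectedComponentsWithStats(w); i=1+np.argmin(np.hypot(*(c[1:]-[u,v]).T)+1e3*(s[1:,4]<60)); return c[i],s[i,4]
s=float(sys.argv[1]); f=f"base{int(s)}.json"   # s: side of the free pad, -1 right
guess=float(sys.argv[2])
d=eyes.get_image("scene"); c,a=cen(d,pt(-.042,s*.06,.016,guess))
if len(sys.argv)>3: json.dump(list(c),open(f,"w"))
b=np.array(json.load(open(f))); q=lambda t:np.array(proj(d,pt(-.042,s*.06,.016,t)))
r=minimize_scalar(lambda t:np.sum((q(t)-q(0)-(c-b))**2),bounds=(-.4,.4),method="bounded")
print("px",c,"area",a,"pred0",q(0),"tilt",round(r.x,3),"res",round(r.fun**.5,2),"tip_y mm",round(120*np.sin(r.x),1))
o=env.observe();print("F",np.round(o["contact_force"],1),"z",np.round(o["tool_pos"],4),"t",o["t"])
E
python3 tilt.py -1 0 save
python3 -m handwheel '[[[0,0,0,0,-0.05,0.1,1],[0,0,0,0,0,0.1,1],[0,0,0,0,0,0.05,1],[0,0,0,0,0,0.05,1],[0,0,0,0,0,0.05,1],[0,0,0,0,0,0.05,1],[0,0,0,0,0,0,1],[0,0,0,0,0,0,1]]]'
python3 tilt.py -1 0.05
```

```text
px [328.35042735 292.09401709] area 117 pred0 [328.47799714 290.61685821] tilt -0.0 res 0.0 tip_y mm -0.0
F [0.4 0.2 0.2] z [0.4822 0.072  0.0882] t 4.025
t: 5.03
tool_pos: [0.4819, 0.0693, 0.0634]
eef_rot: [-0.019, 1.0, 0.0, 0.0]
contact_force: [-1.1, 5.0, 4.5]
grip_width: 0.0001
grasp_force: 2.7
px [327.64646465 288.68686869] area 99 pred0 [328.47799714 290.61685821] tilt 0.127 res 0.12 tip_y mm 15.2
F [-0.8  5.2  4.8] z [0.4819 0.0693 0.0634] t 5.075
```

```bash
python3 -m handwheel '[[[0,0,0,0,0,0.035,1],[0,0,0,0,0,0.035,1],[0,0,0,0,0,0,1],[0,0,0,0,0,0,1],[0,0,0,0,0,0,1]]]'
python3 tilt.py -1 0.19
python3 - <<'E'
from h import *
b=eyes.get_image("scene")["pixels"][175:300,280:400,::-1]
cv2.imwrite("pics/e.png",cv2.resize(b,None,fx=4.8,fy=4.8,interpolation=cv2.INTER_CUBIC))
E
```

```text
t: 5.7
tool_pos: [0.4819, 0.0696, 0.0593]
eef_rot: [-0.019, 1.0, 0.0, 0.0]
contact_force: [-3.0, 6.6, 6.7]
grip_width: -0.0004
grasp_force: 4.0
px [327.05376344 286.70967742] area 93 pred0 [328.47799714 290.61685821] tilt 0.198 res 0.11 tip_y mm 23.6
F [-3.4  6.3  6. ] z [0.4819 0.0696 0.0593] t 5.75
```

View pics/e.png

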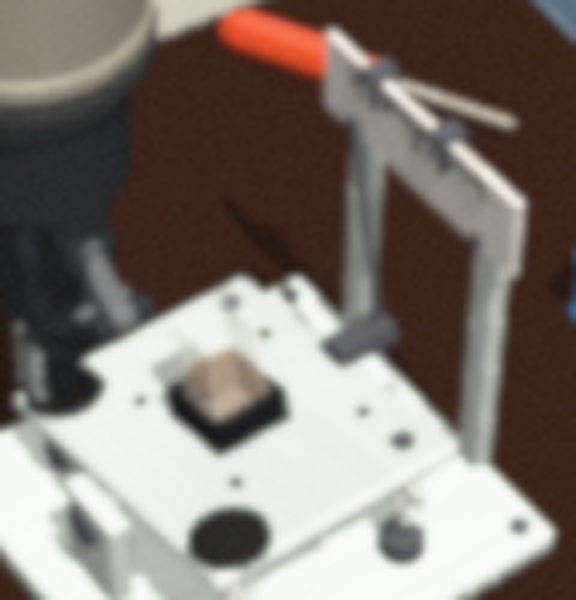

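```bash
python3 - <<'E'
import sys; sys.argv=["x","-1","0.2"]
from tilt import *
k=lambda p:np.round((np.array(proj(d,p))-[280,175])*4.8)
for t in(0,.17,.2,.22,.25): print(t,k(pt(.076,0,.02,t)),k(pt(.076,0,.09,t)),k(pt(.076,0,.12,t)))
for y in(.026,0,-.0164): print(k(O+X*.082+Y*y+Z*.177))
g=cv2.resize(d["pixels"].mean(2)[175:300,280:400],None,fx=4.8,fy=4.8,interpolation=cv2.INTER_CUBIC)
for v in(150,180,200,220,250,280,300): print(v,g[v,335:391:5].astype(int))
E
```

```text
px [327.04444444 286.73333333] area 90 pred0 [328.47799714 290.61685821] tilt 0.197 res 0.09 tip_y mm 23.5
F [-2.5  5.9  6.4] z [0.4819 0.0696 0.0593] t 5.85
0 [380. 321.] [386. 201.] [389. 146.]
0.17 [375. 316.] [363. 181.] [357. 120.]
0.2 [374. 316.] [359. 178.] [351. 116.]
0.22 [374. 315.] [356. 176.] [348. 114.]
0.25 [373. 315.] [352. 174.] [342. 110.]
[361.  99.]
[402. 136.]
[428. 160.]
150 [ 39  39  45  61  78  93 110 130 143 146 144 143]
180 [ 37  44  64  89  96  95 106 124 133 124  91  54]
200 [ 41  46  70 105 117 102 100 116 119 101  68  45]
220 [ 40  47  70 104 119 109  98 105 109  88  57  41]
250 [ 40  50  78 109 125 124 110 100  93  71  48  41]
280 [ 44  61  93 119 132 142 142 119  87  62  45  39]
300 [ 45  58  92 119 135 150 153 128  92  67  50  42]
```

```bash
python3 -m handwheel '[[[0,0,0,0,0,0.015,1],[0,0,0,0,0,0,1],[0,0,0,0,0,0,1],[0,0,0,0,0,0,1],[0,0,0,0,0,0,1],[0,0,0,0,0,0,1],[0,0,0,0,0,0,1],[0,0,0,0,0,0,1],[0,0,0,0,0,0,1],[0,0,0,0,0,0,1]]]'
python3 tilt.py -1 0.21
```

```text
t: 7.1
tool_pos: [0.4819, 0.0697, 0.0584]
eef_rot: [-0.019, 1.0, 0.0, 0.0]
contact_force: [-2.5, 7.1, 7.5]
grip_width: 0.0002
grasp_force: 4.2
px [327.03333333 286.23333333] area 90 pred0 [328.47799714 290.61685821] tilt 0.213 res 0.23 tip_y mm 25.4
F [-2.4  7.3  6.9] z [0.4819 0.0696 0.0584] t 7.15
```

```bash
python3 -m handwheel '[[[0,0,0,0,0,-0.05,1],[0,0,0,0,0,-0.05,1],[0,0,0,0,0,-0.06,1],[0,0,0,0,0,-0.1,1],[0,0,0,0,0,-0.3,1],[0,0,0,0,0,-0.8,1],[0,0,0,0,0,-0.8,1],[0,0,0,0,0,0,1]]]'
python3 tilt.py -1 0
```

```text
t: 8.15
tool_pos: [0.4835, 0.0688, 0.1911]
eef_rot: [-0.019, 1.0, 0.001, 0.003]
contact_force: [0.1, 0.1, -0.3]
grip_width: -0.0003
grasp_force: 0.0
px [328.38333333 292.09166667] area 120 pred0 [328.47799714 290.61685821] tilt -0.0 res 0.03 tip_y mm -0.0
F [-0.1 -0.1 -0. ] z [0.4824 0.0688 0.1892] t 8.2
```

```bash
python3 -m handwheel '[[[0,0,0,0,-0.6,0,1],[0,0,0,0,-0.6,0,1],[0,0,0,0,-0.6,0,1],[0,0,0,0,-0.3,0,1],[0,0,0,0,0,0.6,1],[0,0,0,0,0,0.6,1],[0,0,0,0,0,0.4,1],[0,0,0,0,0,0.15,1],[0,0,0,0,0,0,1],[0,0,0,0,0,0,1]]]'
python3 tilt.py 1 0 save
python3 - <<'E'
from h import *
a=eyes.get_image("top")["pixels"][150:310,220:430,::-1]; b=eyes.get_image("scene")["pixels"][170:340,250:430,::-1]
A=cv2.resize(a,(400,305)); B=cv2.resize(b,(400,378))
C=np.zeros((378,800,3),np.uint8); C[:305,:400]=A; C[:,400:]=B
cv2.imwrite("pics/f.png",C)
E
```

```text
t: 9.45
tool_pos: [0.487, -0.0573, 0.0835]
eef_rot: [-0.019, 1.0, 0.0, 0.0]
contact_force: [0.4, -0.0, -0.6]
grip_width: 0.0
grasp_force: 0.0
px [283.84307692 249.52307692] area 325 pred0 [292.57012002 251.06544149] tilt 0.0 res 0.0 tip_y mm 0.0
F [-0.5 -0.4  0.8] z [ 0.4871 -0.0572  0.0836] t 9.5
```

View pics/f.png

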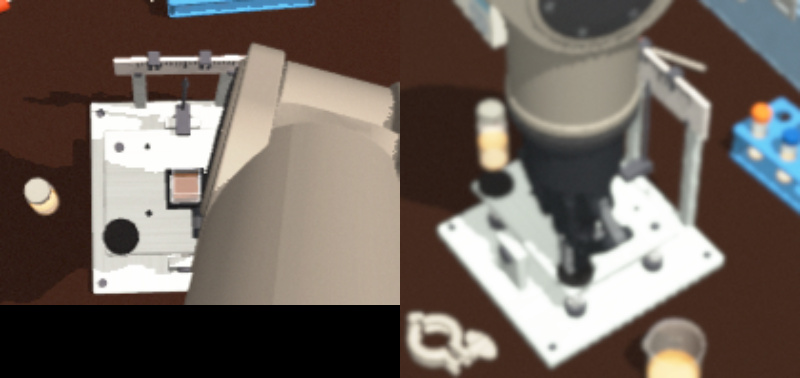

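The top view now shows the pointer tip and both tabs unobstructed, so I can read the alignment directly there. First I'll press most of the way.

```bash
python3 -m handwheel '[[[0,0,0,0,0,0.1,1],[0,0,0,0,0,0.06,1],[0,0,0,0,0,0.05,1],[0,0,0,0,0,0.05,1],[0,0,0,0,0,0.05,1],[0,0,0,0,0,0,1],[0,0,0,0,0,0,1]]]'
python3 - <<'E'
from h import *
a=eyes.get_image("top")["pixels"][165:225,265:370,::-1]
cv2.imwrite("pics/g.png",cv2.resize(a,None,fx=5,fy=5,interpolation=cv2.INTER_CUBIC))
E
```

```text
t: 10.48
tool_pos: [0.4867, -0.0574, 0.0643]
eef_rot: [-0.019, 1.0, -0.0, 0.0]
contact_force: [0.1, -5.1, 4.5]
grip_width: 0.0004
grasp_force: 2.5
```

View pics/g.png

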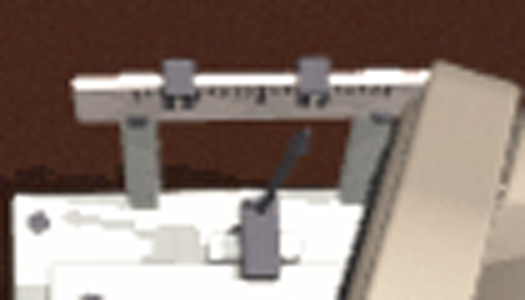

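The tip is at column 307 and the right tab line is at about 314, so it is roughly 2 mm short. One slight press more, then hold.

```bash
python3 -m handwheel '[[[0,0,0,0,0,0.015,1],[0,0,0,0,0,0,1],[0,0,0,0,0,0,1],[0,0,0,0,0,0,1],[0,0,0,0,0,0,1],[0,0,0,0,0,0,1],[0,0,0,0,0,0,1],[0,0,0,0,0,0,1],[0,0,0,0,0,0,1],[0,0,0,0,0,0,1]]]'
python3 - <<'E'
from h import *
a=eyes.get_image("top")["pixels"][165:225,265:370,::-1]
cv2.imwrite("pics/i.png",cv2.resize(a,None,fx=5,fy=5,interpolation=cv2.INTER_CUBIC))
E
```

```text
t: 11.78
tool_pos: [0.4867, -0.0573, 0.0634]
eef_rot: [-0.019, 1.0, -0.0, 0.0]
contact_force: [0.2, -5.8, 4.6]
grip_width: -0.0005
grasp_force: 2.8
```

View pics/i.png

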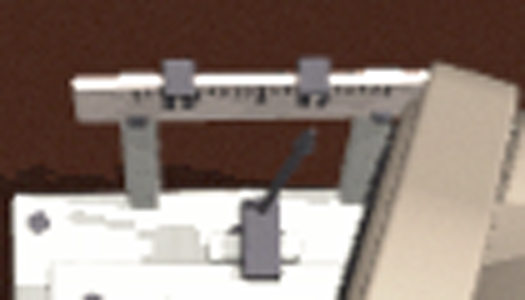

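The tip is now at column 311 and the tab at 314, about 1 mm apart, and it was held for more than a second. Now I'll release and lift clear.

```bash
python3 -m handwheel '[[[0,0,0,0,0,-0.05,1],[0,0,0,0,0,-0.05,1],[0,0,0,0,0,-0.06,1],[0,0,0,0,0,-0.1,1],[0,0,0,0,0,-0.3,1],[0,0,0,0,0,-0.8,1],[0,0,0,0,0,-0.8,1],[0,0,0,0,0,-0.8,1],[0,0,0,0,0,0,1],[0,0,0,0,0,0,1]]]'
python3 - <<'E'
from h import *
a=eyes.get_image("top")["pixels"][150:310,220:430,::-1]
cv2.imwrite("pics/j.png",cv2.resize(a,None,fx=3,fy=3,interpolation=cv2.INTER_CUBIC))
E
```

```text
t: 13.08
tool_pos: [0.4863, -0.057, 0.2408]
eef_rot: [-0.019, 1.0, 0.0, -0.0]
contact_force: [-0.4, 0.1, -0.3]
grip_width: -0.0002
grasp_force: 0.0
```

View pics/j.png

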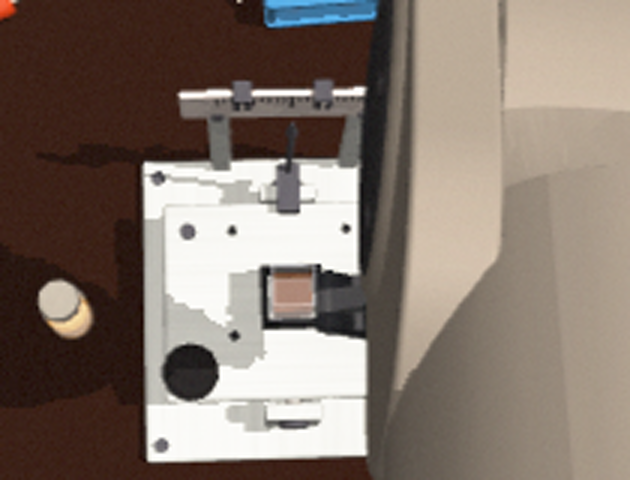

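The pointer is back upright at (292,125), under the zero mark, and the tabs have not moved.

```bash
python3 -c "
from cell import env
print(env.finish_job())"
```

```text
the job is handed in; nothing more can be done
None
```

I pressed the left pad and then the right, held each for over a second with the pointer about 1 mm short of its tab (left measured from the other pad's rise, not seen directly), let the plate spring back level each time, and handed the job in.

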